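# Snap a hook weight onto the bar of its stand

## Robot

A 6-joint arm with a two-finger parallel gripper is mounted at the origin on a cart in front of the work surface, level with it; the furniture and walls round the work are solid. World frame = base frame: x ahead of the robot, y to its left, z up, the work surface at z = 0. Lengths are in mm, angles in degrees, forces in N, time in s.
With the tool pointing down it reaches from about 350 to 850 mm from the base axis. Payload 8.1 kg.
Tool frame: the origin (TCP) lies midway between the tips of the shut fingers; the grasp point (between the pads) lies 19 mm behind it (r.pinch_z is the distance from the TCP to the grasp point, in mm); z points along the fingers, y is the line along which they close (so a half turn about z gives the same grasp; the last joint's range is limited). The gripper opens to 85 mm and grips with 20 to 120 N. Pads are 22 mm wide; open, the fingers measure 114 mm over their backs; the gripper's body (76 mm by 85 mm) begins 54 mm behind the grasp point. The pads swing forward as they close: fully open they stand 13 mm farther back than shut.
Start: joints at [-78.461, 7.471, 85.268, -0, 87.261, -4.893], TCP at [169.751, -575.491, 231.292] pointing down, gripper open.
Joint ranges: [-169.43, 169.43], [-51.17, 129.36], [1.28, 143.12], [-76.62, 256.62], [0, 156.53], [-152.29, 152.29]. Speed limits (degrees/s): [136.94, 136.94, 159.86, 180, 180, 180].

## Interface

Orientations are given as [roll, pitch, yaw] about the fixed x, y, z axes, in that order (R = Rz(yaw) Ry(pitch) Rx(roll)).
In Python, from bench import sensors, optics, job, r gives the robot as it stands.
- The arm moves only by the tool play_rows, never from a script. Its argument "motion" is a list that holds one entry, the list of rows, each a list of 6 numbers: the shift along the tool's x, y, z in cm, then the turn, a rotation vector about the tool's x, y, z in degrees. In form: [[[x, y, z, ax, ay, az], ...]]. A call has 1 to 5 rows; each row is the pose to reach, as a shift and turn from the pose commanded when the call began, along the tool's axes at that moment; what a row does not reach only later rows make up. A row lasts 1/10 s, in which the tool goes at most 50 mm and 8.59 degrees, less where a joint would pass 70% of its speed; a pose out of reach is approached as far as the arm can. A call with a gripper value outside its range is refused whole. "jaw" is the opening, from 0 (shut) to 1 (fully open), set as the call begins (left out, the last holds). The fingers move at their own pace and stop on an object; "squeeze" is the grip in N (left out, the last holds). Time passes only in rows, so rows that repeat a pose let the fingers close. It gives the time, the measured TCP pose, the force, the opening and the grip force at its end, in the units of the state.
- sensors.sense(): the state, without advancing time (a new reading comes with each control period).
- optics.snapshot(name): name is "side" or "top" or "wrist"; returns a dict with "pixels" (420x560x3 uint8, red, green, blue), "mtx" (3x3 intrinsics, pixels), "k1" (the pictures are not rectified: a ray, as slopes to the right and down, at radius r is drawn at 1 + k1 r^2 times it, then the intrinsics apply), "R" (3x3) and "t" (3): a world point X has camera coordinates R X + t; the wrist camera has in their place "T_tool_cam" (4x4, takes a point from camera to tool coordinates, whose origin is the TCP and whose axes are the flange's). Camera axes: x right, y down, z forward; pixel columns grow to the right and rows downward; lengths in mm; the calibration is good to about 2 mm. A picture is of the moment at which its call begins: read the wrist's pose just before it. There is no depth.
- job.hand_in(): hands the job in; it is judged then, once.
The state is a dict: "time": time; "joint_pos": joint angles; "qd": joint speeds; "joint_efforts": joint torques, N m; "tool_pos": TCP position; "tcp_rot": TCP orientation; "ft_force": force on the tool from outside, world axes, zero at the start; "wrist_torque": the same for the moment, N m; "finger_gap": finger opening in mm; "grip_force": force on a finger pad.
Only numpy, scipy, OpenCV 4.12 (cv2) and the standard library are available. Lean on these libraries where they do the work, as an engineer would, in place of code of your own. Each camera call takes 0.05 s, during which the arm holds its last target. There are 200 camera calls.

## Task

Pick up the hook weight, pass its hook over the crossbar of the stand and press down gently until the sprung gate gives way and snaps shut behind the bar. Then pull up lightly against the gate, with about 5 N, to feel that it holds, and let the weight down and leave it hanging freely and upright from the bar. Do not use more than about 20 N on the stand, do not tip the weight over, and leave the other things where they are.

Things in the scene. Friction and masses are not known exactly. Their poses are not given: they have to be found in the camera images.
- hook_weight: Hanging weight with a snap hook, 0.24 to 0.38 kg, stands upright; origin at the centre of its underside, z up. Bottom: steel cylinder 48 mm diameter, 30 mm high. From its top a 9 mm round shank (axis at x = -14 mm) rises, arches over to +x and ends in a tip pointing down (axis at x = +14 mm, lower end z = 76 mm), all in the plane y = 0.
- hook_grip (a point): Middle of the black grip block on top of the hook weight, 142 mm above its underside, axes as the weight's. The block is 16 mm (x) by 22 mm (y), from z = 121 to 155 mm of the weight; the arch's top is just below it.
- hook_mouth (a point): Middle of the open space under the gate, at x = 0, z = 53 mm of the weight, axes as the weight's. The space reaches from z = 30 mm (top of the cylinder) to 76 mm and is bounded by the shank at x = -9.5 mm; its +x side is open, so a bar is let in there, moving the weight along its +x, until the bar lies under the gate.
- hook_throat (a point): Middle of the gate's line, at x = 0, z = 80 mm of the weight, axes as the weight's. Throat between shank and tip: x = -9.5 to +9.5 mm. Above it the inside of the arch is at z = 115 mm in the middle, 111 mm at x = +-5 mm. A bar pushed up through the throat frees the gate when the bar's axis is at about z = 100 to 105 mm, 5 to 9 mm before it meets the arch.
- hook_gate (a joint): Angle of the gate, rad: 0 shut, to 1.6 swung up inside the hook (0.8 to 1.4 as a bar passes). Round bar 6 mm thick, z = 77 to 83 mm of the weight, hinged on the shank at x = -13 mm, shut against the tip. Spring 0.05 N m shut, 0.09 at 1.1 rad: opens at 3 to 10 N, least towards the tip: keep the bar 2 to 5 mm off the middle that way. A stop locks it downward (gives 1 mm in 10 N).
- bar_stand: Stand, fixed: grey plate 75 (x) x 124 (y) x 10 mm, origin at the middle of its underside. Two sleeves (17 mm diameter, to z = 70 mm) at y = +-44 mm hold an upside-down U of 8 mm round bar. Its crossbar runs along y above the origin (x = 0), straight for y = +-38 mm; its axis is 142 to 158 mm above the worktop, set by hand and not measured: feel for it. It does not give.
- reagent_bottle: Bystander: square white plastic bottle 87x86x142 mm; origin under its middle.
- jar_mint_a: Bystander: jar with green cap, 47 mm diameter, 83 mm high; origin under its middle.
- jar_mint_b: Bystander: a second such jar.
- weight_50g: Bystander: small brass weight, 20 mm diameter, 35 mm high; origin under its middle.
- blue_lid: Bystander: blue plastic lid or cup, 71 mm diameter, 35 mm high; origin under its middle.
Things that resemble listed ones, but are neither listed nor needed, are in the scene too. Of the things that look like the hook_weight, the largest one is meant.

How it is judged (in metres and radians):
On the way, in this order (a step that is already met when the one before it is completed fails the run):
1. the bar presses the gate open (value of joint hook_gate above 0.5 rad and contact force between hook_weight and bar_stand above 0.5 N and horizontal distance between hook_weight and bar_stand below 0.02 m).
2. the bar is past the gate and the gate has sprung shut behind it (value of joint hook_gate below 0.12 rad and height (world z) of hook_weight below 0.063 m and horizontal distance between hook_weight and bar_stand below 0.02 m), for 0.1 s.
3. the weight is pulled up with more than 2.5 N against the shut gate (contact force between hook_weight and bar_stand above 2.5 N and value of joint hook_gate below 0.15 rad and height (world z) of hook_weight above 0.053 m and horizontal distance between hook_weight and bar_stand below 0.02 m), for 0.1 s.
At the end, for the whole second after the job is handed in: The weight hangs at rest from the crossbar by its arch, clear of the base plate (its underside 20 to 56 mm above the worktop), upright within 0.15 rad, within 20 mm of the middle of the stand, gate shut (under 0.12 rad) (contact force between hook_weight and bar_stand above 1.2 N and height (world z) of hook_weight between 0.02 and 0.056 m and value of joint hook_gate below 0.12 rad and horizontal distance between hook_weight and bar_stand below 0.02 m and angle between hook_weight's own z axis and vertical below 0.15 rad and linear speed of hook_weight below 0.05 m/s); the robot touches nothing.
It fails at once if more than 22 N on the stand (contact force between anything else and bar_stand above 22 N).
It fails at once if the weight is tipped over (angle between hook_weight's own z axis and vertical above 0.6 rad).
It fails at once if a bystander is moved by more than 30 mm (distance of any of reagent_bottle, jar_mint_a, jar_mint_b, weight_50g, blue_lid from where it was at the start of the episode above 0.03 m).
It also fails if it takes over 54 s, if anything falls off the work surface, if the arm or the gripper's body presses on something with over 40 N, if the wrist force passes 120 N, or if a joint passes its speed limit or range.

## Working session

There is one attempt and no reset: what is moved stays moved. The work goes in short steps, Python scripts to look and compute and a tool call to move; the robot and the scene stay as the last step left them, time stands still between calls to the robot, and variables do not carry over. Pictures are saved under pics/ and viewed, at most 10 in all, crops included, and the job is handed in when it is done.

Besides the shell and the picture viewer there is one more tool, called after "Emit:" in YAML: its name, and indented under it one key for each argument. play_rows: Moves the arm, as the interface text tells. Its arguments: {"type":"object","properties":{"motion":{"type":"array","items":{"type":"array","items":{"type":"array","items":{"type":"number"}}}},"jaw":{"type":"number"},"squeeze":{"type":"number"}},"required":["motion"]}

```bash
ls; mkdir -p pics; python3 - <<'E'
from bench import sensors, optics
import cv2,json,pickle
s=sensors.sense(); print({k:s[k] for k in('time','tool_pos','tcp_rot','ft_force','finger_gap')})
for n in('side','top'):
    d=optics.snapshot(n); pickle.dump(d,open(n+'.pkl','wb'))
    cv2.imwrite(f'pics/{n}0.png',cv2.cvtColor(d['pixels'],cv2.COLOR_RGB2BGR)); print(n,d['mtx'],d['k1'],d['R'],d['t'])
E
```

```text
pics
{'time': 0.0, 'tool_pos': array([ 169.6198181 , -574.93873126,  230.22212008]), 'tcp_rot': array([-1.79891165e+02, -9.56319152e-03,  1.64298419e+01]), 'ft_force': array([-0.49732081,  0.24734152,  0.76355851]), 'finger_gap': 85.94576523728472}
side [[408.93490497   0.         275.74368974]
 [  0.         408.93490497 207.42928335]
 [  0.           0.           1.        ]] -0.0680418307681675 [[-0.99950625 -0.02803406 -0.01418957]
 [ 0.0019178   0.39632822 -0.91810689]
 [ 0.03136199 -0.91768079 -0.39607877]] [ 585.07749355   51.08750919 1015.13462594]
top [[431.340568     0.         279.3403196 ]
 [  0.         431.340568   214.18266238]
 [  0.           0.           1.        ]] -0.052544738803520744 [[ 0.01443134 -0.99970734 -0.01941564]
 [-0.98847016 -0.01133668 -0.1509908 ]
 [ 0.1507265   0.02137078 -0.98834448]] [ 118.08189759  602.36753461 1241.01400056]
```

View pics/side0.png

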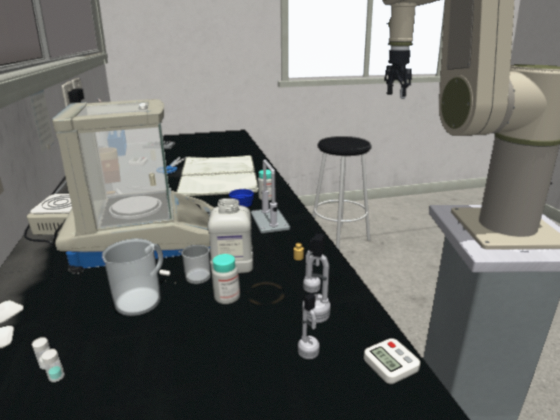

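View pics/top0.png

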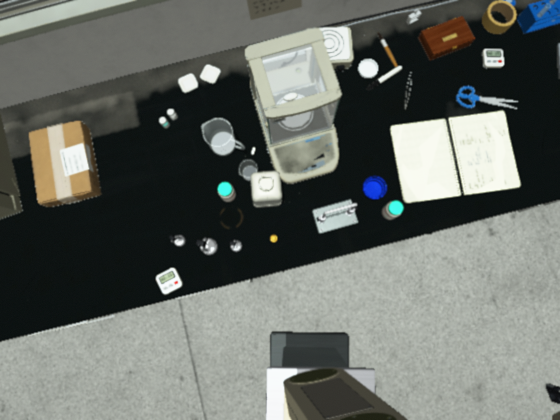

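Hook-weight look-alikes are at top-view pixels (179,240), (208,246) and (236,246), which in the side view are about (308,347), (320,307) and (312,285). The middle one looks largest. The stand is at top (335,215) and side (270,220). One close crop will check this.

```bash
cat > h.py <<'E'
import numpy as np,cv2,pickle
def ray(d,uv,R=None,t=None):
    K=d['mtx']; p=np.array([(uv[0]-K[0,2])/K[0,0],(uv[1]-K[1,2])/K[1,1]]); q=p.copy()
    for _ in range(20): q=p/(1+d['k1']*(q@q))
    R=d['R'] if R is None else R; t=d['t'] if t is None else t
    return -R.T@t, R.T@np.array([*q,1])
def atz(d,uv,z,**k):
    c,v=ray(d,uv,**k); return (c+v*(z-c[2])/v[2]).round(1)
def proj(d,X,R=None,t=None):
    R=d['R'] if R is None else R; t=d['t'] if t is None else t
    c=R@np.array(X,float)+t; q=c[:2]/c[2]; q=q*(1+d['k1']*(q@q)); K=d['mtx']
    return np.array([K[0,0]*q[0]+K[0,2],K[1,1]*q[1]+K[1,2]]).round(1)
def wrist(d,s):
    from scipy.spatial.transform import Rotation as Ro
    T=np.eye(4);T[:3,:3]=Ro.from_euler('xyz',s['tcp_rot'],degrees=True).as_matrix();T[:3,3]=s['tool_pos']
    M=np.linalg.inv(T@d['T_tool_cam']); return dict(R=M[:3,:3],t=M[:3,3])
E
python3 - <<'E'
from h import *
T=pickle.load(open('top.pkl','rb'));S=pickle.load(open('side.pkl','rb'))
a=cv2.resize(S['pixels'][225:365,285:345],None,fx=4,fy=4,interpolation=2)
b=cv2.resize(T['pixels'][225:260,165:255],None,fx=5.5,fy=5.5,interpolation=2)
c=cv2.resize(T['pixels'][190:240,300:370],None,fx=5.5,fy=5.5,interpolation=2)
im=np.zeros((560,750,3),np.uint8); im[:560,:240]=a; im[:b.shape[0],250:250+b.shape[1]]=b; im[220:220+c.shape[0],250:250+c.shape[1]]=c
cv2.imwrite('pics/crop1.png',im[...,::-1])
for uv in((179,240),(208,246),(236,246)): print('top',atz(T,uv,30))
for uv in((308,350),(320,311),(312,287)): print('side',atz(S,uv,15))
print(atz(T,(335,216),10),atz(S,(271,221),10))
E
```

```text
top [521.  428.3  30. ]
top [504.1 339.4  30. ]
top [505.3 254.9  30. ]
side [523.7 448.4  15. ]
side [499.  353.4  15. ]
side [509.  281.2  15. ]
[602.7 -44.   10. ] [598.  -20.8  10. ]
```

View pics/crop1.png

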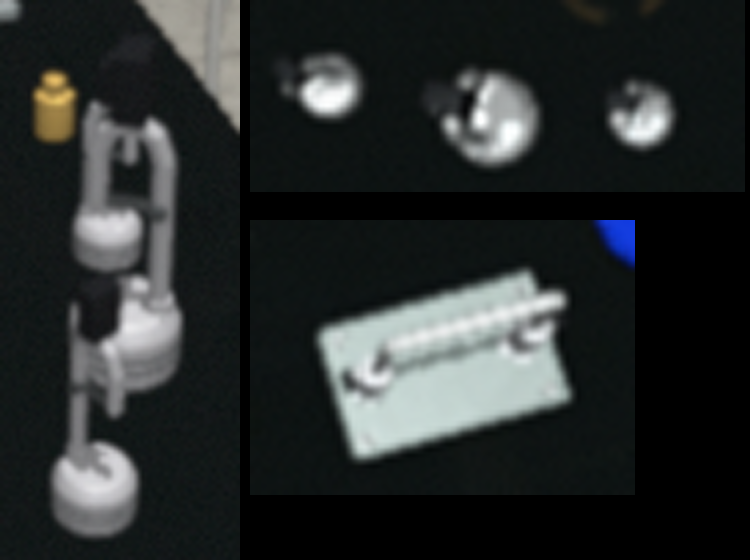

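The middle one, at top (208,246) and side (320,307), is clearly the largest. Its shank is on the image right in the side view, so the hook opens toward world +x. The stand plate is tilted slightly in the top view.

```bash
python3 - <<'E'
from h import *
T=pickle.load(open('top.pkl','rb'));S=pickle.load(open('side.pkl','rb'))
f=lambda x,y:(300+(x-250)/5.5,190+(y-220)/5.5)
P=[atz(T,f(*c),10) for c in((322,330),(530,270),(572,400),(355,460))]
print(P,np.mean(P,0))
e=(P[0]+P[3]-P[1]-P[2])[:2]; print('bar dir',e,np.degrees(np.arctan2(-e[0],e[1])))
print('bar',atz(T,f(385,350),150),atz(T,f(560,300),150))
g=lambda x,y:(285+x/4,225+y/4)
print('arch shank/tip side',atz(S,g(165,155),105),atz(S,g(95,115),105),'grip',atz(S,g(127,85),140))
print('shank foot',atz(S,g(160,302),30))
k=lambda x,y:(165+(x-250)/5.5,225+y/5.5)
print('cyl top',atz(T,k(492,118),25),'grip top',atz(T,k(440,98),150))
E
```

```text
[array([620.6,  23.1,  10. ]), array([656. , -93.4,  10. ]), array([ 582.8, -115.9,   10. ]), array([547.8,   4.7,  10. ])] [601.8   -45.375  10.   ]
bar dir [-70.4 237.1] 16.53726682086469
bar [ 5.88e+02 -2.00e-01  1.50e+02] [614.3 -87.7 150. ]
arch shank/tip side [491.  345.9 105. ] [518.3 312.9 105. ] grip [507.8 349.9 140. ]
shank foot [490.2 343.8  30. ]
cyl top [503.2 337.2  25. ] grip top [503.4 340.5 150. ]
```

Emit:
play_rows:
  motion:
    - [[3.2, -3.7, -0.9, 0, 0, 0], [6.4, -7.4, -1.8, 0, 0, 0], [9.6, -11.1, -2.7, 0, 0, 0], [12.8, -14.8, -3.6, 0, 0, 0], [16, -18.5, -4.5, 0, 0, 0]]
  jaw: 0.6

```text
time: 0.6
tool_pos: [271.1, -350.8, 276.1]
tcp_rot: [-180.0, -0.0, 16.4]
ft_force: [1.8, -0.2, -0.1]
finger_gap: 51.2
grip_force: 0.0
```

Emit:
play_rows:
  motion:
    - [[3.2, -3.7, -0.9, 0, 0, 0], [6.4, -7.4, -1.8, 0, 0, 0], [9.6, -11.1, -2.7, 0, 0, 0], [12.8, -14.8, -3.6, 0, 0, 0], [16, -18.5, -4.5, 0, 0, 0]]

```text
time: 1.1
tool_pos: [372.2, -128.1, 321.5]
tcp_rot: [180.0, -0.0, 16.4]
ft_force: [1.6, -0.2, -0.1]
finger_gap: 51.3
grip_force: 0.0
```

Emit:
play_rows:
  motion:
    - [[3.2, -3.7, -0.9, 0, 0, 0], [6.4, -7.4, -1.8, 0, 0, 0], [9.6, -11.1, -2.7, 0, 0, 0], [9.6, -11.1, -2.7, 0, 0, 0], [9.6, -11.1, -2.7, 0, 0, 0]]

```text
time: 1.6
tool_pos: [432.7, 4.8, 347.9]
tcp_rot: [-180.0, 0.1, 16.6]
ft_force: [0.5, -0.7, 0.4]
finger_gap: 51.1
grip_force: 0.0
```

Emit:
play_rows:
  motion:
    - [[2.3, -4.4, 0.4, 0, 0, -6.8], [4.6, -8.8, 0.8, 0, 0, -13.6], [6.9, -13.2, 1.2, 0, 0, -20.4], [9.2, -17.6, 1.6, 0, 0, -27.2], [11.5, -22, 2, 0, 0, -34]]

```text
time: 2.1
tool_pos: [481.2, 247.0, 327.7]
tcp_rot: [180.0, 0.0, 50.6]
ft_force: [2.3, -0.5, -0.6]
finger_gap: 50.9
grip_force: 0.0
```

Emit:
play_rows:
  motion:
    - [[0, 0, 0, 0, 0, 0]]

```text
time: 2.2
tool_pos: [480.4, 249.9, 325.4]
tcp_rot: [-179.8, 0.2, 50.8]
ft_force: [-0.3, -0.9, -1.3]
finger_gap: 51.0
grip_force: 0.0
```

```bash
python3 - <<'E'
from bench import sensors, optics
from h import *
s=sensors.sense(); d=optics.snapshot('wrist'); pickle.dump((d,s),open('w1.pkl','wb'))
cv2.imwrite('pics/w1.png',d['pixels'][...,::-1]); print(s['tool_pos'],s['tcp_rot'],d['T_tool_cam'].round(2),proj(d,(503,338,25),**wrist(d,s)))
E
```

```text
[480.40795463 249.94107254 325.38383128] [-1.79817226e+02  1.61804000e-01  5.08083969e+01] [[  -0.     -0.95   -0.32   80.96]
 [   1.     -0.     -0.      0.54]
 [   0.     -0.32    0.95 -143.04]
 [   0.      0.      0.      1.  ]] [248.9  89.3]
```

View pics/w1.png

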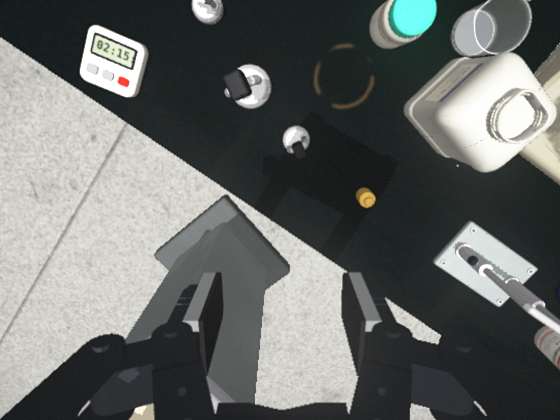

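The wrist picture shows the weight's cylinder at (250,87), matching the estimate, with the black block at (236,83). The stand is at (487,265).

```bash
python3 - <<'E'
from h import *
d,s=pickle.load(open('w1.pkl','rb'))
a=cv2.resize(d['pixels'][57:117,212:282],None,fx=9,fy=9,interpolation=2)
cv2.imwrite('pics/c2.png',np.clip(a[...,::-1].astype(int)*1.6,0,255))
E
```

```text
[ WARN:0@0.027] global loadsave.cpp:1063 imwrite_ Unsupported depth image for selected encoder is fallbacked to CV_8U.
```

View pics/c2.png

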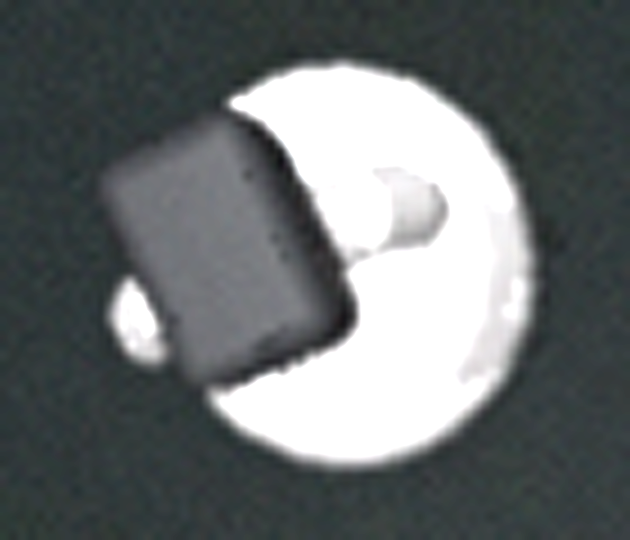

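```bash
python3 - <<'E'
from h import *
d,s=pickle.load(open('w1.pkl','rb')); w=wrist(d,s)
f=lambda x,y:(212+x/9,57+y/9)
C=[atz(d,f(*c),155,**w) for c in((108,185),(222,115),(310,312),(200,378))]
print(C,np.mean(C,0))
v=(C[1]+C[2]-C[0]-C[3])[:2];u=(C[3]+C[2]-C[0]-C[1])[:2]
print(np.linalg.norm(v)/2,np.linalg.norm(u)/2,np.degrees(np.arctan2(v[1],v[0])),np.degrees(np.arctan2(u[1],u[0])))
c=atz(d,f(345,265),30,**w)[:2]
print('cyl top-face',c)
S=pickle.load(open('side.pkl','rb'));m=np.mean(C,0)[:2]
for yaw in (-30,-35,-40,150,145,140):
    a=np.radians(yaw);e=np.array([np.cos(a),np.sin(a)])
    P=lambda x,z:(*(m+e*x),z)
    g=lambda X:((proj(d,X,**w)-(212,57))*9).round()
    q=lambda X:((proj(S,X)-(285,225))*4).round()
    for n,g in(('w',g),('s',q)): print(yaw,n,'foot',g(P(-14,30)),'shanktop',g(P(-14,105)),'tip',g(P(14,76)),'base',g(P(0,0)),'blk',g(P(0,138)))
E
```

```text
[array([502. , 349.8, 155. ]), array([513.7, 347.7, 155. ]), array([509. , 330.4, 155. ]), array([497.5, 332.4, 155. ])] [505.55  340.075 155.   ]
11.779749572889937 17.94944288829046 -10.022067772515625 -104.84916956980051
cyl top-face [506.6 339. ]
-30 w foot [224. 283.] shanktop [138. 279.] tip [420. 238.] base [353. 266.] blk [232. 251.]
-30 s foot [153. 306.] shanktop [159. 156.] tip [ 97. 198.] base [122. 353.] blk [131.  78.]
-35 w foot [222. 273.] shanktop [136. 266.] tip [421. 249.] base [353. 266.] blk [232. 251.]
-35 s foot [152. 308.] shanktop [158. 158.] tip [ 99. 196.] base [122. 353.] blk [131.  78.]
-40 w foot [221. 262.] shanktop [135. 254.] tip [422. 261.] base [353. 266.] blk [232. 251.]
-40 s foot [150. 309.] shanktop [156. 159.] tip [100. 195.] base [122. 353.] blk [131.  78.]
150 w foot [443. 245.] shanktop [402. 233.] tip [175. 281.] base [353. 266.] blk [232. 251.]
150 s foot [ 95. 287.] shanktop [ 99. 139.] tip [157. 216.] base [122. 353.] blk [131.  78.]
145 w foot [445. 255.] shanktop [404. 246.] tip [173. 269.] base [353. 266.] blk [232. 251.]
145 s foot [ 96. 286.] shanktop [100. 138.] tip [156. 218.] base [122. 353.] blk [131.  78.]
140 w foot [445. 266.] shanktop [404. 258.] tip [172. 257.] base [353. 266.] blk [232. 251.]
140 s foot [ 98. 284.] shanktop [102. 137.] tip [154. 219.] base [122. 353.] blk [131.  78.]
```

Emit:
play_rows:
  motion:
    - [[2.2, -1, 2.5, 0, 0, -6.5], [4.4, -2, 5, 0, 0, -13], [6.5, -3, 7.5, 0, 0, -20], [8.6, -3.8, 10, 0, 0, -26.5], [8.6, -3.8, 12, 0, 0, -26.5]]

```text
time: 2.75
tool_pos: [506.9, 336.6, 206.4]
tcp_rot: [-179.9, 0.0, 77.0]
ft_force: [-0.6, -0.5, -0.3]
finger_gap: 51.5
grip_force: 0.0
```

Emit:
play_rows:
  motion:
    - [[0, 0, 0, 0, 0, 0], [0, 0, 0, 0, 0, 0]]

```text
time: 2.95
tool_pos: [506.7, 335.5, 208.6]
tcp_rot: [-180.0, 0.1, 76.7]
ft_force: [-0.2, -0.7, 0.8]
finger_gap: 51.1
grip_force: 0.0
```

```bash
python3 - <<'E'
from bench import sensors, optics
from h import *
s=sensors.sense(); d=optics.snapshot('wrist'); pickle.dump((d,s),open('w2.pkl','wb'))
print(s['tool_pos'],s['tcp_rot'],s['ft_force'])
im=d['pixels'].copy(); w=wrist(d,s)
for n,yaw in ((0,-13),):
    a=np.radians(yaw);e=np.array([np.cos(a),np.sin(a),0]);q=np.array([-e[1],e[0],0])
    pts=np.array([proj(d,np.array([506,340,155])+e*x+q*y,**w) for x,y in((8,11),(8,-11),(-8,-11),(-8,11))]).astype(int)
    cv2.polylines(im,[pts],True,(255,0,0),1)
cv2.imwrite('pics/w2.png',im[...,::-1])
E
```

```text
[506.73168576 335.49034371 208.64082134] [-1.79980791e+02  5.08389931e-02  7.67440985e+01] [-0.21783356 -0.73622765  0.7703372 ]
```

View pics/w2.png

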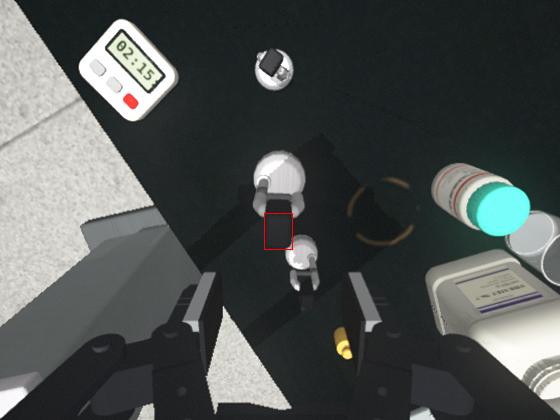

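The block at (279,231) fits the overlay, so the grasp pose is right. I'll descend and grip.

Emit:
play_rows:
  motion:
    - [[0.45, -0.15, 2, 0, 0, 0], [0.45, -0.15, 4, 0, 0, 0], [0.45, -0.15, 6, 0, 0, 0], [0.45, -0.15, 7.5, 0, 0, 0], [0.45, -0.15, 8.3, 0, 0, 0]]

```text
time: 3.5
tool_pos: [506.1, 341.7, 125.2]
tcp_rot: [180.0, -0.0, 76.9]
ft_force: [-0.1, 0.2, -0.2]
finger_gap: 51.2
grip_force: 0.0
```

Emit:
play_rows:
  motion:
    - [[0, 0, 0, 0, 0, 0], [0, 0, 0, 0, 0, 0], [0, 0, 0, 0, 0, 0], [0, 0, 0, 0, 0, 0], [0, 0, 0, 0, 0, 0]]
  jaw: 0
  squeeze: 70

```text
time: 4.0
tool_pos: [506.6, 342.7, 126.8]
tcp_rot: [179.9, -0.1, 76.9]
ft_force: [-1.2, -0.5, 6.3]
finger_gap: 14.9
grip_force: 69.3
```

Emit:
play_rows:
  motion:
    - [[0, 0, 0, 0, 0, 0], [0, 0, 0, 0, 0, 0], [0, 0, -0.2, 0, 0, 0], [0, 0, -0.6, 0, 0, 0], [0, 0, -1, 0, 0, 0]]

```text
time: 4.5
tool_pos: [505.3, 342.1, 134.9]
tcp_rot: [-179.9, 0.1, 76.9]
ft_force: [0.5, 0.1, -2.7]
finger_gap: 14.7
grip_force: 68.1
```

Emit:
play_rows:
  motion:
    - [[0, 0, -3, 0, 0, 0], [0, 0, -6, 0, 0, 0], [0, 0, -9, 0, 0, 0], [0, 0, -11, 0, 0, 0], [0, 0, -12, 0, 0, 0]]

```text
time: 5.0
tool_pos: [506.6, 342.8, 258.2]
tcp_rot: [179.8, -0.1, 76.9]
ft_force: [0.5, 0.1, -3.5]
finger_gap: 14.9
grip_force: 68.8
```

Emit:
play_rows:
  motion:
    - [[-2, 0.6, 0, 0, 0, 0], [-5.5, 1.7, 0, 0, 0, 0], [-9.5, 3, 0, 0, 0, 0], [-13.5, 4.3, 0, 0, 0, 0], [-17.5, 5.6, 0, 0, 0, 0]]

```text
time: 5.5
tool_pos: [520.1, 157.6, 254.2]
tcp_rot: [-179.9, 0.0, 77.0]
ft_force: [0.8, -0.7, -2.5]
finger_gap: 15.0
grip_force: 68.7
```

Emit:
play_rows:
  motion:
    - [[-4, 1.3, 0, 0, 0, -6], [-8, 2.6, 0, 0, 0, -12], [-12, 3.9, 0, 0, 0, -18], [-16, 5.2, 0, 0, 0, -24], [-19, 6.2, 0, 0, 0, -29.6]]

```text
time: 6.0
tool_pos: [537.6, -42.3, 254.3]
tcp_rot: [-179.9, -0.0, 106.7]
ft_force: [0.6, 0.6, -4.1]
finger_gap: 15.1
grip_force: 68.8
```

Emit:
play_rows:
  motion:
    - [[0, 0, 0, 0, 0, 0], [0, 0, 0, 0, 0, 0], [0, 0, 0, 0, 0, 0], [0, 0, 0, 0, 0, 0]]

```text
time: 6.4
tool_pos: [538.1, -38.8, 255.0]
tcp_rot: [-180.0, -0.0, 106.6]
ft_force: [0.4, -0.1, -3.4]
finger_gap: 14.6
grip_force: 68.6
```

```bash
python3 - <<'E'
from bench import sensors, optics
from h import *
s=sensors.sense(); d=optics.snapshot('wrist'); pickle.dump((d,s),open('w3.pkl','wb'))
S=optics.snapshot('side'); T=optics.snapshot('top'); pickle.dump((S,T),open('st3.pkl','wb'))
print(s['tool_pos'],s['tcp_rot'],s['ft_force'])
im=d['pixels'].copy(); w=wrist(d,s)
a=np.radians(16.5);e=np.array([np.cos(a),np.sin(a),0]);q=np.array([-e[1],e[0],0])
def draw(im,d,**w):
    for z,x,y in((10,37.5,62),(150,0,38)):
        pts=np.array([proj(d,np.array([602,-45,z])+e*i*x+q*j*y,**w) for i,j in((1,1),(1,-1),(-1,-1),(-1,1))]).astype(int)
        cv2.polylines(im,[pts],True,(255,0,0),1)
draw(im,d,**w); z=cv2.resize(S['pixels'][130:250,200:320],None,fx=3,fy=3,interpolation=2)
out=np.zeros((420,800,3),np.uint8); out[:,:440]=im[:,60:500]; out[:360,440:]=z
cv2.imwrite('pics/w3.png',out[...,::-1])
E
```

```text
[538.08468351 -38.7700373  255.03496694] [-1.79980705e+02 -2.50656792e-02  1.06583052e+02] [ 0.41270512 -0.05763216 -3.39770184]
```

View pics/w3.png

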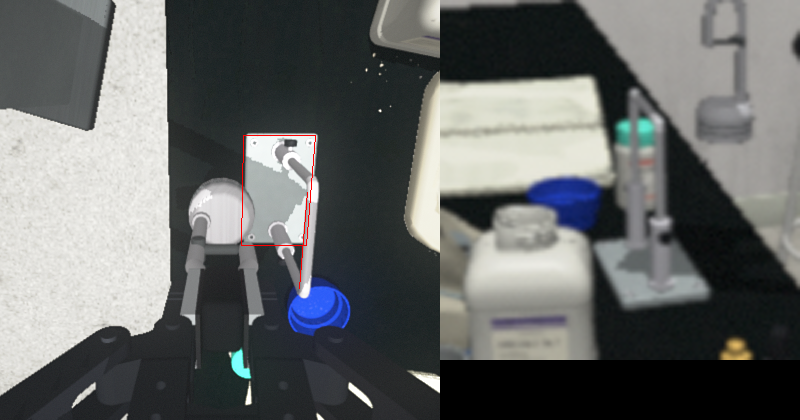

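The overlay fits the plate and crossbar, and the weight hangs upright with its tip toward the bar. I'll lower it to the mouth height, line it up, and go in part of the way.

Emit:
play_rows:
  motion:
    - [[-0.8, 0, 1, 0, 0, 0], [-1.6, 0, 2, 0, 0, 0], [-2.4, 0, 3.2, 0, 0, 0], [-2.4, 0, 3.2, 0, 0, 0], [-2.4, 0, 3.2, 0, 0, 0]]

```text
time: 7.05
tool_pos: [544.5, -63.3, 222.3]
tcp_rot: [-179.9, -0.1, 106.5]
ft_force: [-1.1, 0.2, -2.4]
finger_gap: 14.6
grip_force: 68.5
```

Emit:
play_rows:
  motion:
    - [[0, 1.5, 0, 0, 0, 0], [0, 3, 0, 0, 0, 0], [0, 4.5, 0, 0, 0, 0], [0, 5.5, 0, 0, 0, 0], [0, 5.5, 0, 0, 0, 0]]

```text
time: 7.55
tool_pos: [598.6, -46.8, 223.5]
tcp_rot: [180.0, -0.0, 106.6]
ft_force: [0.2, 0.6, -3.7]
finger_gap: 15.2
grip_force: 68.9
```

Emit:
play_rows:
  motion:
    - [[0, 0, 0, 0, 0, 0], [0, 0, 0, 0, 0, 0]]

```text
time: 7.75
tool_pos: [597.3, -47.4, 223.3]
tcp_rot: [-180.0, -0.0, 106.5]
ft_force: [-1.1, 0.2, -3.2]
finger_gap: 14.7
grip_force: 68.9
```

Emit:
play_rows:
  motion:
    - [[0, 0.2, 0, 0, 0, 0], [0, 0.3, 0, 0, 0, 0], [0, 0.4, 0, 0, 0, 0], [0, 0.5, 0, 0, 0, 0], [0, 0.5, 0, 0, 0, 0]]

```text
time: 8.25
tool_pos: [602.7, -45.8, 223.3]
tcp_rot: [180.0, -0.0, 106.5]
ft_force: [-0.0, 0.2, -3.2]
finger_gap: 14.5
grip_force: 68.9
```

Emit:
play_rows:
  motion:
    - [[0, 0.1, 0, 0, 0, 0], [0, 0.1, 0, 0, 0, 0]]

```text
time: 8.45
tool_pos: [603.6, -45.5, 223.3]
tcp_rot: [180.0, -0.0, 106.5]
ft_force: [0.3, -0.4, -3.6]
finger_gap: 15.2
grip_force: 68.9
```

Emit:
play_rows:
  motion:
    - [[0, 0.1, 0, 0, 0, 0], [0, 0.1, 0, 0, 0, 0]]

```text
time: 8.65
tool_pos: [604.6, -45.2, 223.3]
tcp_rot: [-180.0, -0.0, 106.5]
ft_force: [-0.8, -0.6, -3.6]
finger_gap: 15.0
grip_force: 68.9
```

Emit:
play_rows:
  motion:
    - [[0, 0.1, 0, 0, 0, 0], [0, 0.1, 0, 0, 0, 0]]

```text
time: 8.85
tool_pos: [605.6, -45.0, 223.3]
tcp_rot: [180.0, 0.0, 106.5]
ft_force: [0.1, -0.2, -2.4]
finger_gap: 14.9
grip_force: 68.9
```

Emit:
play_rows:
  motion:
    - [[0, 0.1, 0, 0, 0, 0], [0, 0.1, 0, 0, 0, 0]]

```text
time: 9.05
tool_pos: [606.5, -44.7, 223.3]
tcp_rot: [180.0, -0.0, 106.5]
ft_force: [0.0, 0.5, -3.7]
finger_gap: 14.8
grip_force: 68.9
```

Emit:
play_rows:
  motion:
    - [[0, 0.05, 0, 0, 0, 0], [0, 0.05, 0, 0, 0, 0]]

```text
time: 9.25
tool_pos: [606.9, -44.5, 223.3]
tcp_rot: [180.0, 0.0, 106.5]
ft_force: [-0.0, 0.2, -4.1]
finger_gap: 15.0
grip_force: 68.9
```

Emit:
play_rows:
  motion:
    - [[0, 0.1, 0, 0, 0, 0], [0, 0.1, 0, 0, 0, 0]]

```text
time: 9.45
tool_pos: [607.9, -44.3, 223.3]
tcp_rot: [180.0, -0.0, 106.5]
ft_force: [-0.0, -0.5, -3.2]
finger_gap: 14.6
grip_force: 68.9
```

Emit:
play_rows:
  motion:
    - [[0, 0.1, 0, 0, 0, 0], [0, 0.1, 0, 0, 0, 0]]

```text
time: 9.65
tool_pos: [608.9, -44.0, 223.3]
tcp_rot: [180.0, -0.0, 106.5]
ft_force: [-0.1, 0.3, -2.7]
finger_gap: 14.5
grip_force: 68.9
```

Emit:
play_rows:
  motion:
    - [[0, 0.1, 0, 0, 0, 0], [0, 0.1, 0, 0, 0, 0]]

```text
time: 9.85
tool_pos: [609.9, -43.7, 223.3]
tcp_rot: [180.0, -0.0, 106.5]
ft_force: [-0.2, 0.5, -3.4]
finger_gap: 14.9
grip_force: 68.9
```

Emit:
play_rows:
  motion:
    - [[0, 0.05, 0, 0, 0, 0], [0, 0.05, 0, 0, 0, 0]]

```text
time: 10.05
tool_pos: [610.3, -43.6, 223.3]
tcp_rot: [180.0, -0.0, 106.5]
ft_force: [0.2, -0.2, -3.0]
finger_gap: 14.8
grip_force: 68.9
```

```bash
python3 - <<'E'
from bench import sensors, optics
from h import *
s=sensors.sense(); d=optics.snapshot('side'); print(s['ft_force'],s['wrist_torque'],s['tool_pos'])
z=cv2.resize(d['pixels'][120:240,220:320],None,fx=5,fy=5,interpolation=2)
cv2.imwrite('pics/s4.png',z[...,::-1])
E
```

```text
[ 0.22340598 -0.22766239 -3.00705875] [ 0.01400204 -0.00068071  0.03128665] [610.29593666 -43.57077899 223.29913134]
```

View pics/s4.png

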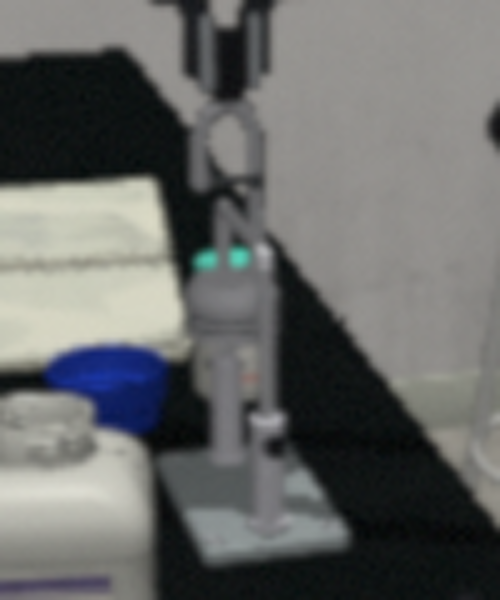

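The bar lies in the mouth below the gate, around (245,222), close to the shank at (257,230). I'll keep feeling for contact.

Emit:
play_rows:
  motion:
    - [[0, 0.1, 0, 0, 0, 0], [0, 0.1, 0, 0, 0, 0]]

```text
time: 10.3
tool_pos: [611.0, -43.3, 223.2]
tcp_rot: [-180.0, -0.0, 106.5]
ft_force: [-1.1, 0.7, -2.6]
finger_gap: 14.9
grip_force: 69.0
```

Emit:
play_rows:
  motion:
    - [[0, 0.1, 0, 0, 0, 0], [0, 0.1, 0, 0, 0, 0]]

```text
time: 10.5
tool_pos: [611.6, -43.1, 223.1]
tcp_rot: [-179.9, -0.0, 106.5]
ft_force: [-4.4, -0.9, 0.2]
finger_gap: 14.7
grip_force: 69.3
```

Contact with the shank came at about x = 611. I'll back off 10 mm, which puts the bar about 3 mm toward the tip, then lower.

Emit:
play_rows:
  motion:
    - [[0, -0.3, 0, 0, 0, 0], [0, -0.6, 0, 0, 0, 0], [0, -1, 0, 0, 0, 0], [0, -1, 0, 0, 0, 0], [0, -1, 0, 0, 0, 0]]

```text
time: 11.0
tool_pos: [602.6, -45.9, 223.5]
tcp_rot: [180.0, 0.0, 106.5]
ft_force: [0.6, 0.1, -3.1]
finger_gap: 14.8
grip_force: 68.9
```

Emit:
play_rows:
  motion:
    - [[0, 0, 0.3, 0, 0, 0], [0, 0, 0.6, 0, 0, 0], [0, 0, 0.9, 0, 0, 0], [0, 0, 0.9, 0, 0, 0]]

```text
time: 11.4
tool_pos: [602.2, -45.8, 213.3]
tcp_rot: [-179.9, -0.0, 106.5]
ft_force: [-0.5, -0.2, -2.7]
finger_gap: 14.8
grip_force: 69.0
```

Emit:
play_rows:
  motion:
    - [[0, 0, 0.1, 0, 0, 0], [0, 0, 0.2, 0, 0, 0]]

```text
time: 11.6
tool_pos: [602.7, -45.9, 212.3]
tcp_rot: [180.0, 0.0, 106.5]
ft_force: [0.6, -0.6, -2.7]
finger_gap: 14.8
grip_force: 69.0
```

Emit:
play_rows:
  motion:
    - [[0, 0, 0.1, 0, 0, 0], [0, 0, 0.2, 0, 0, 0]]

```text
time: 11.8
tool_pos: [602.6, -45.9, 210.3]
tcp_rot: [180.0, 0.0, 106.5]
ft_force: [0.3, 0.6, -3.0]
finger_gap: 14.8
grip_force: 69.0
```

Emit:
play_rows:
  motion:
    - [[0, 0, 0.1, 0, 0, 0], [0, 0, 0.2, 0, 0, 0]]

```text
time: 12.0
tool_pos: [602.6, -45.8, 208.2]
tcp_rot: [180.0, 0.0, 106.5]
ft_force: [-0.9, -0.2, -3.7]
finger_gap: 15.2
grip_force: 69.0
```

Emit:
play_rows:
  motion:
    - [[0, 0, 0.1, 0, 0, 0], [0, 0, 0.2, 0, 0, 0]]

```text
time: 12.2
tool_pos: [602.6, -45.8, 206.2]
tcp_rot: [180.0, -0.0, 106.5]
ft_force: [-0.4, -0.0, -0.8]
finger_gap: 14.4
grip_force: 69.0
```

Emit:
play_rows:
  motion:
    - [[0, 0, 0.1, 0, 0, 0], [0, 0, 0.2, 0, 0, 0]]

```text
time: 12.4
tool_pos: [602.6, -45.9, 204.7]
tcp_rot: [180.0, 0.0, 106.5]
ft_force: [-1.6, -0.9, 1.1]
finger_gap: 14.9
grip_force: 69.5
```

Emit:
play_rows:
  motion:
    - [[0, 0, 0.1, 0, 0, 0], [0, 0, 0.2, 0, 0, 0]]

```text
time: 12.6
tool_pos: [602.5, -45.9, 202.4]
tcp_rot: [180.0, 0.0, 106.5]
ft_force: [-1.8, -0.1, 0.9]
finger_gap: 14.5
grip_force: 69.5
```

Gate contact came at TCP z of about 207, with the gate giving way at about 4 N. I expect release at z 180–175 and the arch at about 170.

Emit:
play_rows:
  motion:
    - [[0, 0, 0.2, 0, 0, 0], [0, 0, 0.4, 0, 0, 0]]

```text
time: 12.8
tool_pos: [602.9, -45.8, 198.5]
tcp_rot: [179.9, 0.0, 106.5]
ft_force: [1.0, 0.5, 1.6]
finger_gap: 15.1
grip_force: 69.8
```

Emit:
play_rows:
  motion:
    - [[0, 0, 0.2, 0, 0, 0], [0, 0, 0.4, 0, 0, 0]]

```text
time: 13.0
tool_pos: [602.9, -45.9, 194.5]
tcp_rot: [180.0, 0.0, 106.5]
ft_force: [-0.3, -0.6, 1.5]
finger_gap: 14.5
grip_force: 69.8
```

Emit:
play_rows:
  motion:
    - [[0, 0, 0.2, 0, 0, 0], [0, 0, 0.4, 0, 0, 0]]

```text
time: 13.2
tool_pos: [602.4, -45.9, 190.0]
tcp_rot: [-180.0, 0.0, 106.5]
ft_force: [-0.7, -0.2, 2.1]
finger_gap: 14.7
grip_force: 69.7
```

Emit:
play_rows:
  motion:
    - [[0, 0, 0.2, 0, 0, 0], [0, 0, 0.4, 0, 0, 0]]

```text
time: 13.4
tool_pos: [602.2, -45.9, 185.8]
tcp_rot: [-180.0, -0.0, 106.5]
ft_force: [-2.3, -0.8, 1.3]
finger_gap: 14.5
grip_force: 69.5
```

Emit:
play_rows:
  motion:
    - [[0, 0, 0.2, 0, 0, 0], [0, 0, 0.4, 0, 0, 0]]

```text
time: 13.6
tool_pos: [602.0, -45.9, 181.5]
tcp_rot: [-179.9, -0.0, 106.5]
ft_force: [-3.2, -1.6, -0.2]
finger_gap: 14.9
grip_force: 69.2
```

Emit:
play_rows:
  motion:
    - [[0, 0, 0.1, 0, 0, 0], [0, 0, 0.2, 0, 0, 0]]

```text
time: 13.8
tool_pos: [601.8, -45.8, 179.3]
tcp_rot: [-179.9, -0.0, 106.5]
ft_force: [-3.8, -1.3, -2.9]
finger_gap: 15.0
grip_force: 68.9
```

Emit:
play_rows:
  motion:
    - [[0, 0, 0.1, 0, 0, 0], [0, 0, 0.2, 0, 0, 0]]

```text
time: 14.0
tool_pos: [602.9, -45.7, 178.0]
tcp_rot: [179.9, -0.0, 106.5]
ft_force: [0.4, 0.2, -2.9]
finger_gap: 15.1
grip_force: 69.0
```

Emit:
play_rows:
  motion:
    - [[0, 0, 0.1, 0, 0, 0], [0, 0, 0.1, 0, 0, 0]]

```text
time: 14.2
tool_pos: [603.0, -45.7, 177.4]
tcp_rot: [179.9, 0.0, 106.5]
ft_force: [0.7, 0.3, -2.8]
finger_gap: 14.7
grip_force: 69.0
```

Emit:
play_rows:
  motion:
    - [[0, 0, 0.1, 0, 0, 0], [0, 0, 0.1, 0, 0, 0]]

```text
time: 14.4
tool_pos: [602.7, -45.8, 176.3]
tcp_rot: [180.0, 0.0, 106.5]
ft_force: [-0.4, -0.1, -3.0]
finger_gap: 14.7
grip_force: 69.0
```

It snapped: the side force vanished at z of about 178. Now I'll pull up against the gate, with contact expected at about z 193.

Emit:
play_rows:
  motion:
    - [[0, 0, -0.3, 0, 0, 0], [0, 0, -0.6, 0, 0, 0], [0, 0, -0.9, 0, 0, 0], [0, 0, -1.2, 0, 0, 0], [0, 0, -1.2, 0, 0, 0]]

```text
time: 14.9
tool_pos: [603.0, -45.9, 189.2]
tcp_rot: [179.9, 0.0, 106.5]
ft_force: [-0.6, -0.5, -2.6]
finger_gap: 14.8
grip_force: 69.1
```

Emit:
play_rows:
  motion:
    - [[0, 0, -0.1, 0, 0, 0], [0, 0, -0.2, 0, 0, 0]]

```text
time: 15.1
tool_pos: [602.4, -45.8, 190.2]
tcp_rot: [-180.0, -0.0, 106.5]
ft_force: [0.4, 0.1, -3.3]
finger_gap: 14.6
grip_force: 69.1
```

Emit:
play_rows:
  motion:
    - [[0, 0, -0.1, 0, 0, 0], [0, 0, -0.1, 0, 0, 0]]

```text
time: 15.3
tool_pos: [602.6, -45.9, 191.4]
tcp_rot: [180.0, 0.0, 106.5]
ft_force: [-0.0, -0.2, -2.7]
finger_gap: 14.9
grip_force: 69.1
```

Emit:
play_rows:
  motion:
    - [[0, 0, -0.1, 0, 0, 0], [0, 0, -0.1, 0, 0, 0]]

```text
time: 15.5
tool_pos: [602.6, -45.9, 192.4]
tcp_rot: [180.0, 0.0, 106.5]
ft_force: [-0.9, -0.2, -2.6]
finger_gap: 14.6
grip_force: 69.1
```

Emit:
play_rows:
  motion:
    - [[0, 0, -0.05, 0, 0, 0], [0, 0, -0.05, 0, 0, 0]]

```text
time: 15.7
tool_pos: [602.5, -45.9, 192.7]
tcp_rot: [-180.0, -0.0, 106.5]
ft_force: [0.2, -0.3, -4.6]
finger_gap: 15.2
grip_force: 69.0
```

Emit:
play_rows:
  motion:
    - [[0, 0, -0.05, 0, 0, 0], [0, 0, -0.05, 0, 0, 0]]

```text
time: 15.9
tool_pos: [602.5, -45.8, 193.0]
tcp_rot: [-180.0, -0.0, 106.5]
ft_force: [1.2, 0.5, -4.5]
finger_gap: 14.7
grip_force: 68.7
```

Emit:
play_rows:
  motion:
    - [[0, 0, -0.05, 0, 0, 0], [0, 0, -0.05, 0, 0, 0]]

```text
time: 16.1
tool_pos: [602.4, -45.8, 193.2]
tcp_rot: [-180.0, -0.0, 106.5]
ft_force: [2.4, -0.8, -8.4]
finger_gap: 14.6
grip_force: 68.3
```

Emit:
play_rows:
  motion:
    - [[0, 0, 0, 0, 0, 0], [0, 0, 0, 0, 0, 0], [0, 0, 0, 0, 0, 0]]

```text
time: 16.4
tool_pos: [602.4, -45.8, 193.3]
tcp_rot: [-180.0, -0.0, 106.5]
ft_force: [2.2, -1.3, -9.6]
finger_gap: 14.8
grip_force: 68.2
```

Emit:
play_rows:
  motion:
    - [[0, 0, 0, 0, 0, 0], [0, 0, 0, 0, 0, 0]]

```text
time: 16.6
tool_pos: [602.4, -45.8, 193.4]
tcp_rot: [-180.0, -0.0, 106.5]
ft_force: [1.6, -0.7, -12.1]
finger_gap: 14.8
grip_force: 68.2
```

The gate holds, with about 6–9 N net. I'll let it down and centre the arch over the bar (+3 mm).

Emit:
play_rows:
  motion:
    - [[0, 0, 0.3, 0, 0, 0], [0, 0.1, 0.7, 0, 0, 0], [0, 0.2, 1.2, 0, 0, 0], [0, 0.3, 1.7, 0, 0, 0], [0, 0.3, 1.8, 0, 0, 0]]

```text
time: 17.1
tool_pos: [605.1, -44.9, 174.9]
tcp_rot: [-179.9, -0.0, 106.5]
ft_force: [-1.0, 0.8, -3.7]
finger_gap: 14.8
grip_force: 69.4
```

Emit:
play_rows:
  motion:
    - [[0, 0, 0.1, 0, 0, 0], [0, 0, 0.2, 0, 0, 0]]

```text
time: 17.3
tool_pos: [605.5, -45.0, 173.9]
tcp_rot: [180.0, 0.0, 106.5]
ft_force: [-0.5, -0.0, -2.6]
finger_gap: 14.8
grip_force: 69.4
```

Emit:
play_rows:
  motion:
    - [[0, 0, 0.1, 0, 0, 0], [0, 0, 0.1, 0, 0, 0]]

```text
time: 17.5
tool_pos: [605.4, -45.0, 172.8]
tcp_rot: [-180.0, -0.0, 106.5]
ft_force: [-0.9, 0.8, -2.2]
finger_gap: 14.8
grip_force: 69.4
```

Emit:
play_rows:
  motion:
    - [[0, 0, 0.1, 0, 0, 0], [0, 0, 0.1, 0, 0, 0]]

```text
time: 17.7
tool_pos: [605.4, -45.0, 171.7]
tcp_rot: [-180.0, 0.0, 106.5]
ft_force: [0.0, 1.3, -2.3]
finger_gap: 14.4
grip_force: 69.4
```

Emit:
play_rows:
  motion:
    - [[0, 0, 0.1, 0, 0, 0], [0, 0, 0.1, 0, 0, 0]]

```text
time: 17.9
tool_pos: [605.4, -45.0, 170.6]
tcp_rot: [-180.0, -0.0, 106.5]
ft_force: [0.2, -0.6, -3.7]
finger_gap: 14.4
grip_force: 69.4
```

Emit:
play_rows:
  motion:
    - [[0, 0, 0.1, 0, 0, 0], [0, 0, 0.1, 0, 0, 0]]

```text
time: 18.1
tool_pos: [605.3, -45.0, 169.6]
tcp_rot: [-180.0, -0.0, 106.5]
ft_force: [0.1, -0.3, -3.2]
finger_gap: 14.5
grip_force: 69.4
```

Emit:
play_rows:
  motion:
    - [[0, 0, 0.05, 0, 0, 0], [0, 0, 0.05, 0, 0, 0]]

```text
time: 18.3
tool_pos: [605.5, -45.0, 169.4]
tcp_rot: [180.0, 0.0, 106.5]
ft_force: [-0.4, 1.0, -1.5]
finger_gap: 14.5
grip_force: 69.6
```

Emit:
play_rows:
  motion:
    - [[0, 0, 0.03, 0, 0, 0], [0, 0, 0.03, 0, 0, 0]]

```text
time: 18.5
tool_pos: [605.5, -45.0, 169.3]
tcp_rot: [180.0, 0.0, 106.5]
ft_force: [-1.2, 0.5, -0.9]
finger_gap: 14.9
grip_force: 69.8
```

Emit:
play_rows:
  motion:
    - [[0, 0, 0, 0, 0, 0], [0, 0, 0, 0, 0, 0], [0, 0, 0, 0, 0, 0]]

```text
time: 18.8
tool_pos: [605.6, -45.0, 169.2]
tcp_rot: [180.0, 0.0, 106.5]
ft_force: [-0.3, 1.2, 0.4]
finger_gap: 15.0
grip_force: 70.0
```

Emit:
play_rows:
  motion:
    - [[0, 0, 0, 0, 0, 0], [0, 0, 0, 0, 0, 0]]
  squeeze: 20

```text
time: 19.0
tool_pos: [605.6, -45.0, 169.2]
tcp_rot: [180.0, 0.0, 106.5]
ft_force: [-1.6, 0.3, 1.2]
finger_gap: 14.6
grip_force: 70.1
```

Emit:
play_rows:
  motion:
    - [[0, 0, 0, 0, 0, 0], [0, 0, 0, 0, 0, 0], [0, 0, 0, 0, 0, 0], [0, 0, 0, 0, 0, 0], [0, 0, 0, 0, 0, 0]]
  jaw: 0.6

```text
time: 19.5
tool_pos: [605.5, -45.0, 169.0]
tcp_rot: [180.0, 0.0, 106.5]
ft_force: [-0.5, 0.2, 0.2]
finger_gap: 51.0
grip_force: 0.0
```

Emit:
play_rows:
  motion:
    - [[0, 0, -1, 0, 0, 0], [0, 0, -2.5, 0, 0, 0], [0, 0, -5, 0, 0, 0], [0, 0, -8, 0, 0, 0], [0, 0, -11, 0, 0, 0]]

```text
time: 20.0
tool_pos: [605.5, -45.0, 281.8]
tcp_rot: [179.9, 0.0, 106.5]
ft_force: [0.5, -0.7, 0.4]
finger_gap: 51.0
grip_force: 0.0
```

Emit:
play_rows:
  motion:
    - [[0, 0, 0, 0, 0, 0], [0, 0, 0, 0, 0, 0], [0, 0, 0, 0, 0, 0], [0, 0, 0, 0, 0, 0], [0, 0, 0, 0, 0, 0]]

```text
time: 20.5
tool_pos: [604.9, -44.9, 277.8]
tcp_rot: [-179.9, -0.1, 106.5]
ft_force: [-0.4, 0.3, -0.0]
finger_gap: 51.1
grip_force: 0.0
```

```bash
python3 - <<'E'
from bench import sensors, optics
from h import *
s=sensors.sense(); d=optics.snapshot('side'); print(s['ft_force'],s['tool_pos'],s['finger_gap'])
z=cv2.resize(d['pixels'][120:240,220:320],None,fx=5,fy=5,interpolation=2)
cv2.imwrite('pics/s5.png',z[...,::-1])
E
```

```text
[-0.44175674  0.27677267 -0.02868957] [604.89387783 -44.92816188 277.76847666] 51.104124329309805
```

View pics/s5.png

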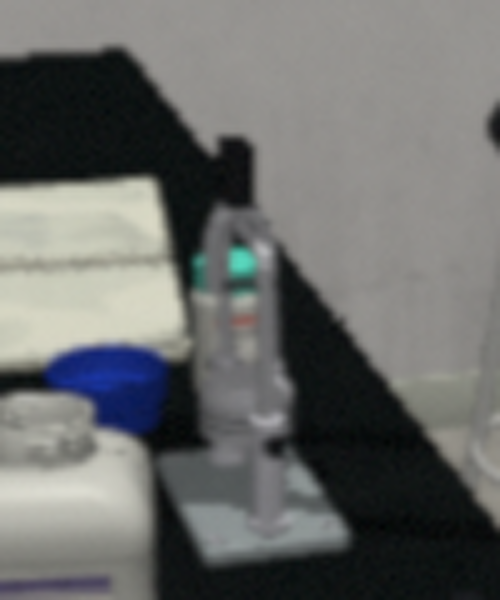

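The weight hangs from the bar and is upright (block at (235,170)), and the gripper is clear. I'll let any swing die out, check for motion, then hand in.

Emit:
play_rows:
  motion:
    - [[0, 0, -1, 0, 0, 0], [0, 0, -1, 0, 0, 0], [0, 0, -1, 0, 0, 0], [0, 0, -1, 0, 0, 0], [0, 0, -1, 0, 0, 0]]

```text
time: 21.05
tool_pos: [605.4, -45.0, 288.8]
tcp_rot: [-180.0, -0.0, 106.5]
ft_force: [-0.8, 0.1, -0.4]
finger_gap: 51.3
grip_force: 0.0
```

Emit:
play_rows:
  motion:
    - [[0, 0, 0, 0, 0, 0], [0, 0, 0, 0, 0, 0], [0, 0, 0, 0, 0, 0], [0, 0, 0, 0, 0, 0], [0, 0, 0, 0, 0, 0]]

```text
time: 21.55
tool_pos: [605.4, -45.0, 289.0]
tcp_rot: [-180.0, -0.0, 106.5]
ft_force: [-0.4, -0.1, 0.1]
finger_gap: 51.3
grip_force: 0.0
```

Emit:
play_rows:
  motion:
    - [[0, 0, 0, 0, 0, 0], [0, 0, 0, 0, 0, 0], [0, 0, 0, 0, 0, 0], [0, 0, 0, 0, 0, 0], [0, 0, 0, 0, 0, 0]]

```text
time: 22.05
tool_pos: [605.4, -45.0, 289.0]
tcp_rot: [180.0, -0.0, 106.5]
ft_force: [0.5, -0.0, -0.2]
finger_gap: 51.4
grip_force: 0.0
```

```bash
python3 - <<'E'
from bench import optics, job
import numpy as np
f=[optics.snapshot('side')['pixels'][150:215,255:285].astype(float) for _ in range(8)]
m=[np.abs(a-f[0]).mean() for a in f[1:]]; print(np.round(m,2))
if max(m)<4: print(job.hand_in())
E
```

```text
[1.11 1.11 1.15 1.16 1.15 1.17 1.09]
the job is handed in; nothing more can be done
None
```

I handed the job in at about 22.5 s, result not reported: the gate snapped shut behind the bar and held a pull that crept past the asked 5 N to about 9 N, and the weight hangs still and upright with the gripper clear.

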